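# Hold a converter module on test in a hand-lever press

## Task

Put the converter module on test: set it down in the pulled-out nest of the hand-lever press, flat between the locating pins with its connector tongue towards the nest's knob, let go, and slide the nest fully home under the ram. Then pull the lever down until its arm stands midway between the two raised marks on the quadrant, never running well past the lower mark, and finish while holding it there - do not let go, the spring would lift it again. Leave the fuse box, the tape roll and the solder reel where they are.

Things in the scene. Friction and masses are not known exactly. Their poses are not given: they have to be found in the camera images.
- module: potted black brick with a finned aluminium heat sink on top, 58 (x) x 37 (y) x 25 mm high, 90 g, upright on the bench. A black connector tongue 12 mm wide, 9 mm long, its top 8 mm above the underside, sticks out of the middle of its -x end. Origin: centre of the underside of the 58x37 block. Grip it across the 37 mm sides, solid over the full height
- press: hand-lever test press, fixed to the bench: grey C-frame, base 290x150 mm, top of the base at 16 mm. Origin on the bench under the ram axis; -x is its front (towards the robot), -y the lever's side. The head (x -28 to +96 mm, y +-33 mm, top 188 mm) overhangs the nest's home place; the base reaches from x -190 to +100 mm
- nest_seat (a point): centre of the nest's seat floor, 30 mm above the bench; axes as the press. A seated module's origin and axes coincide with it (tongue to -x). Dowel pins 6 mm thick, 10.5 mm high, tapered over the upper 4.5 mm, leave 1.25 mm each side: at x +-22, y +-22.75 mm (long sides, open in the middle for fingers), x +33.25, and x -33.25, y +-12 (tongue between)
- nest_knob (a point): upright round black knob on the nest's front end, 85 mm in front of the seat centre, 18 mm across, standing 40 mm high on the 30 mm high floor plate; origin on its axis 68 mm above the bench, 2 mm under its crown. Pinch it from above or push its front face
- nest (a joint): slide of the nest in m: 0 = fully home, under the ram, against its stop; up to 0.12 = pulled out to the front (-x of the press). Starts pulled out. About 2 N of friction
- lever (a joint): lever angle in rad: 0 = raised (arm 55 deg above level, pointing to the front), grows as the grip comes down, arm level at 0.96. The raised steel marks on the quadrant stand at 0.95 (upper) and 1.15 (lower), the stop at 1.30. Ram: 20 mm down per rad; its sprung pad meets a seated module at 0.70. A return spring lifts the lever: 3 to 7 N down at the grip holds it
- lever_pivot (a point): fixed point on the lever's hinge line, 150 mm above the bench, beside the middle of the grip; axes as the press. The grip's axis moves round it in the press's xz plane at radius 140 mm: at joint angle q its centre is at x = -140 cos(0.96-q), z = +140 sin(0.96-q) mm from here
- lever_grip (a point): middle of the lever's grip, on its axis: a black horizontal round bar, 22 mm thick and 75 mm long, along the press's y; 265 mm above the bench when raised, about 137 mm in the working position
- pad: sprung pressure pad under the ram, 44x30 mm, origin at the middle of its underside; 14 mm above a seated module's top when the lever is up
- fuse_box: cream cardboard box, 50x75x22 mm, a bystander; origin at the centre of its underside
- tape_roll: black roll of tape, 84 mm across, 25 mm high, a bystander; origin at the centre of its underside
- solder_reel: reel of solder, 61 mm across, 26 mm high, a bystander; origin at the centre of its underside
Not all that is in view belongs to the job. Leave any blue or orange look-alike of the module alone.

How it is judged:
By the outcome, as a careful person would: the job done as asked, in the order asked, and still so for the second after the job is handed in, while the arm keeps its last pose, push and grip.
It also fails if it takes over 72 s, if anything falls off the work surface, if the arm or the gripper's body presses on something with over 40 N, if the wrist force passes 120 N, or if a joint passes its speed limit or range.

## Robot

A 6-joint arm with a two-finger parallel gripper is mounted at the origin on a cart in front of the work surface, level with it; the furniture and walls round the work are solid. World frame = base frame: x ahead of the robot, y to its left, z up, the work surface at z = 0. Lengths are in m, angles in rad, forces in N, time in s.
With the tool pointing down it reaches from about 0.4 to 0.825 m from the base axis. Payload 7 kg.
Tool frame: the origin (TCP) lies midway between the tips of the shut fingers; the grasp point (between the pads) lies 19 mm behind it; z points along the fingers, y is the line along which they close (so a half turn about z gives the same grasp; the last joint's range is limited). The gripper opens to 88 mm and grips with 3 to 60 N. Pads are 19 mm wide; open, the fingers measure 130 mm over their backs; the gripper's body (78 mm by 193 mm) begins 47 mm behind the grasp point.
Start: joints at [1.446, 0.359, 0.012, 0, -1.224, -0.288], TCP at [0.271, 0.618, 0.227] pointing down, gripper open.
Joint ranges: [-3.07, 3.07], [-1.43, 2.12], [-1.02, 1.25], [-3.03, 1.67], [-3.05, -0], [-3.03, 3.03]. Speed limits (rad/s): [2.39, 2.39, 3.01, 3.14, 3.14, 3.14].

## Interface

Orientations are given as a 3x3 rotation matrix whose columns are the frame's x, y, z axes.
In Python, from rig import env gives the robot as it stands. The module is installed in compiled form; this text tells all that it offers.
- The arm moves only by the tool arm_command, never from a script. Its argument "motion" is a list that holds one entry, the list of rows, each a list of 4 numbers: the shift along the tool's x, y, z in m, then the turn about the tool's z in rad. A call has 1 to 12 rows; each row is the pose to reach, as a shift and turn from the pose commanded when the call began, along the tool's axes at that moment; what a row does not reach only later rows make up. A row lasts 1/10 s, in which the tool goes at most 50 mm and 8.59 degrees, less where a joint would pass 70% of its speed; a pose out of reach is approached as far as the arm can. A call with a gripper value outside its range is refused whole. "grip" is the opening, from 0 (shut) to 1 (fully open), set as the call begins (left out, the last holds). The fingers move at their own pace and stop on an object; "newtons" is the grip in N (left out, the last holds). Time passes only in rows, so rows that repeat a pose let the fingers close. It gives the time, the measured TCP pose, the force, the opening and the grip force at its end, in the units of the state.
- env.sense(): the state, without advancing time (a new reading comes with each control period).
- env.camera(name): name is "side" or "top"; returns (picture, depth): 420x560x3 uint8, red, green, blue; 420x560 float32, m along the optical axis (not along the pixel's ray), 0 where there is no reading.
- env.camera_params(name): a dict with "fx", "fy", "cx", "cy" (pixels), "T" (4x4, takes a point from camera to world coordinates). Camera axes: x right, y down, z forward; pixel columns grow to the right and rows downward; lengths in m; the calibration is good to about 2 mm. A picture is of the moment at which its call begins. camera_params takes no time and is no camera call.
- env.hand_in(): hands the job in; it is judged then, once.
The state is a dict: "time_s": time; "joint_positions": joint angles; "dq": joint speeds; "joint_torque": joint torques, N m; "ee_pos": TCP position; "ee_rot": TCP orientation; "ft_force": force on the tool from outside, world axes, zero at the start; "wrist_torque": the same for the moment, N m; "grip_width": finger opening in m; "grasp_force": force on a finger pad.
Only numpy, scipy, OpenCV 4.12 (cv2) and the standard library are available. Lean on these libraries where they do the work, as an engineer would, in place of code of your own. Each camera call takes 0.05 s, during which the arm holds its last target. There are 200 camera calls.

## Working session

There is one attempt and no reset: what is moved stays moved. The work goes in short steps, Python scripts to look and compute and a tool call to move; the robot and the scene stay as the last step left them, time stands still between calls to the robot, and variables do not carry over. Pictures are saved under pics/ and viewed, at most 11 in all, crops included, and the job is handed in when it is done.

Besides the shell and the picture viewer there is one more tool, called after "Call:" by a JSON object that holds its "fn" and its "kwargs". arm_command: Moves the arm, as the interface text tells. Its arguments: {"type":"object","properties":{"motion":{"type":"array"},"grip":{"type":"number"},"newtons":{"type":"number"}},"required":["motion"]}

```bash
mkdir -p pics; cat > h.py <<'E'
import numpy as np, cv2
from rig import env
def shot(n,f=None):
    im,d=env.camera(n); np.savez(f'{n}.npz',im=im,d=d)
    if f: cv2.imwrite(f'pics/{f}.png',im[:,:,::-1])
    return im,d
def cloud(n,d):
    p=env.camera_params(n); v,u=np.indices(d.shape)
    c=np.stack([(u-p['cx'])/p['fx']*d,(v-p['cy'])/p['fy']*d,d],-1)
    w=c@p['T'][:3,:3].T+p['T'][:3,3]; w[d==0]=np.nan; return w
def ray(n,u,v,z):
    p=env.camera_params(n); r=p['T'][:3,:3]@np.array([(u-p['cx'])/p['fx'],(v-p['cy'])/p['fy'],1]); o=p['T'][:3,3]
    return o+r*(z-o[2])/r[2]
E
python3 - <<'E'
from h import *
for n in('side','top'):
    shot(n,n+'0'); p=env.camera_params(n); print(n,p['fx'],p['cx'],p['cy'],p['T'].round(3).tolist())
s=env.sense(); print(s['ee_rot'].round(3) if hasattr(s['ee_rot'],'round') else s['ee_rot'],s['time_s'],s['grip_width'])
E
```

```text
side 398.45574413266297 278.40742647245935 207.94142490617125 [[0.941, -0.128, 0.312, 0.232], [-0.337, -0.358, 0.871, -0.857], [0.0, -0.925, -0.38, 0.529], [0.0, 0.0, 0.0, 1.0]]
top 440.83455862646656 283.0981510033251 214.71178967741514 [[-0.019, -0.998, 0.06, 0.456], [-1.0, 0.019, -0.008, -0.0], [0.007, -0.06, -0.998, 1.303], [0.0, 0.0, 0.0, 1.0]]
[[ 0.916 -0.401 -0.   ]
 [-0.401 -0.916 -0.001]
 [ 0.     0.001 -1.   ]] 0.1 0.0875589078719321
```

View pics/side0.png

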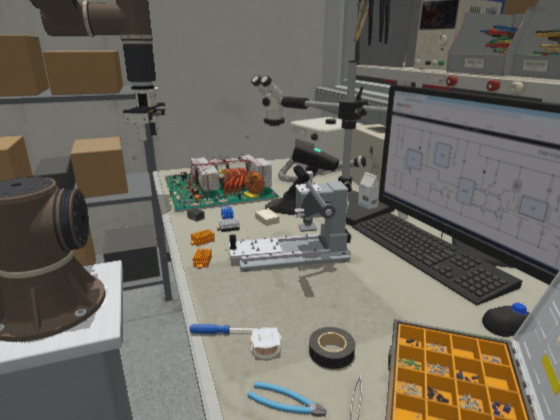

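View pics/top0.png

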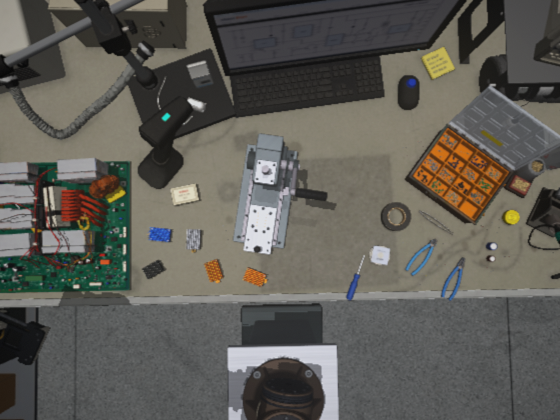

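```bash
python3 - <<'E'
from h import *
t=np.load('top.npz')['im'][:,:,::-1]; s=np.load('side.npz')['im'][:,:,::-1]
a=cv2.resize(t[120:290,130:340],None,fx=3.8,fy=3.5,interpolation=cv2.INTER_CUBIC); cv2.imwrite('pics/t1.png',a)
b=cv2.resize(s[160:290,170:370],None,fx=4,fy=4,interpolation=cv2.INTER_CUBIC); cv2.imwrite('pics/s1.png',b)
E
```

```text
(no output)
```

View pics/t1.png

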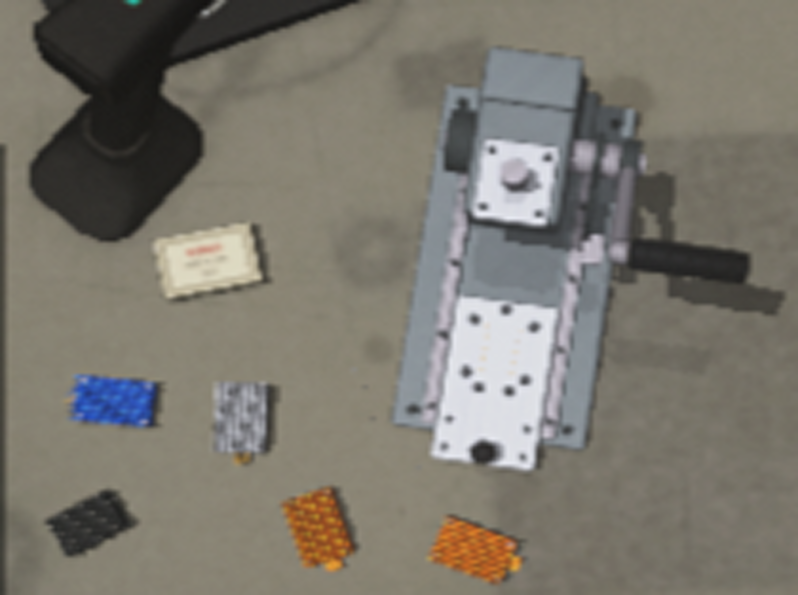

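View pics/s1.png

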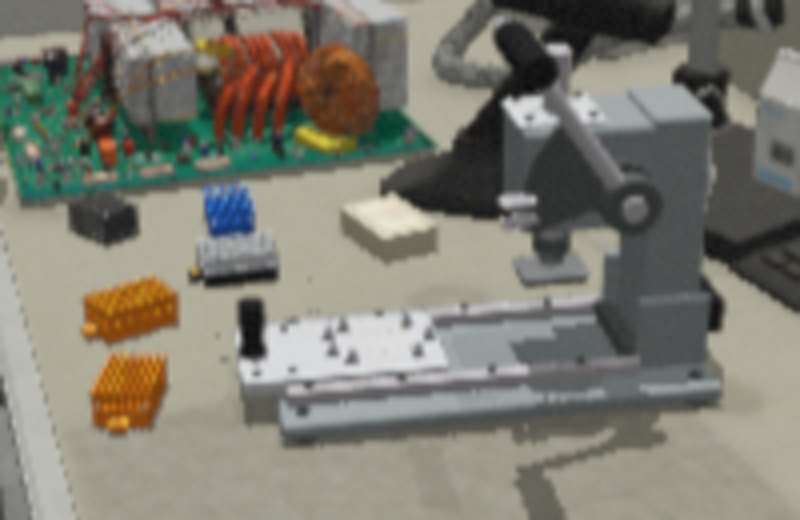

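```bash
python3 - <<'E'
from h import *
C={n:(np.load(n+'.npz')['im'],cloud(n,np.load(n+'.npz')['d'])) for n in('top','side')}
def rect(P,nm):
    r=cv2.minAreaRect((P[:,:2]*1000).astype(np.float32)); print(nm,len(P),'c',np.round(r[0],1),'sz',np.round(r[1],1),'ang',round(r[2],2),'z',np.nanpercentile(P[:,2],[5,50,95]).round(4))
im,w=C['top']
def sub(u0,v0,u1,v1,z0,z1): 
    a=w[v0:v1,u0:u1].reshape(-1,3); return a[(a[:,2]>z0)&(a[:,2]<z1)]
rect(sub(183,226,203,252,.018,.04),'module top')
rect(sub(183,226,203,252,.004,.014),'module tongue-ish')
rect(sub(240,198,285,258,.024,.036),'nest plate')
rect(sub(230,140,295,260,.010,.020),'base')
rect(sub(250,130,292,190,.16,.22),'head')
rect(sub(240,240,275,260,.055,.085),'knob')
g=sub(290,180,330,210,.2,.3); rect(g,'grip')
print(g[::25].round(3).tolist()[:8])
for n in C:
    p=env.camera_params(n);print(n,'bench z',np.nanmedian(C[n][1][(slice(300,330),slice(300,330)) if n=='side' else (slice(215,235),slice(320,340))][...,2]))
# side
im,w=C['side']
rect(sub(215,215,245,232,.018,.032),'S module top'); rect(sub(225,225,300,265,.026,.036),'S nest'); rect(sub(225,228,240,255,.045,.085),'S knob')
rect(sub(290,160,312,185,.2,.3),'S grip')
# module top colours fit
im=C['top'][0]; hsv=cv2.cvtColor(im,cv2.COLOR_RGB2HSV); print(im[238:241,180:206].tolist()[1])
E
```

```text
module top 173 c [469.1 250.6] sz [38.4 55. ] ang 88.92 z [0.019  0.024  0.0294]
module tongue-ish 68 c [469.8 256.2] sz [53.1 74.2] ang 86.56 z [0.0045 0.0109 0.0138]
nest plate 1446 c [508.1  53.8] sz [102.3 164.7] ang 80.63 z [0.0254 0.0297 0.034 ]
base 1787 c [594.3  41.1] sz [152.2 296. ] ang 81.7 z [0.0124 0.0162 0.0194]
head 1428 c [666.4  21.3] sz [112.6 126.9] ang 80.53 z [0.1645 0.1881 0.1934]
knob 32 c [437.2  65.8] sz [14.1 14. ] ang 89.05 z [0.0652 0.069  0.0713]
grip 367 c [572.  -68.7] sz [93.6 41.3] ang 66.21 z [0.2435 0.2731 0.278 ]
[[0.606, -0.033, 0.225], [0.59, -0.031, 0.256], [0.578, -0.028, 0.271], [0.576, -0.04, 0.272], [0.574, -0.033, 0.271], [0.572, -0.092, 0.274], [0.569, -0.075, 0.281], [0.568, -0.049, 0.274]]
top bench z 0.00027245754857840865
side bench z 0.00038565140874091686
S module top 134 c [465.7 250.8] sz [43.7 57.1] ang 87.75 z [0.0195 0.024  0.0263]
S nest 829 c [522.4  49.8] sz [104.5 199.7] ang 79.51 z [0.0264 0.0299 0.0324]
S knob 65 c [432.1  62.3] sz [14.8 17.5] ang 63.87 z [0.0476 0.0604 0.0696]
S grip 243 c [585.7 -33.1] sz [172.6  42.5] ang 62.18 z [0.2168 0.2672 0.2758]
[[138, 134, 118], [139, 134, 118], [138, 133, 117], [137, 132, 115], [138, 133, 117], [140, 135, 120], [147, 145, 139], [161, 163, 170], [149, 150, 157], [133, 134, 140], [138, 139, 146], [134, 135, 141], [156, 157, 164], [144, 144, 151], [161, 162, 169], [151, 153, 159], [136, 137, 144], [146, 146, 154], [129, 129, 135], [124, 124, 130], [65, 64, 62], [73, 71, 63], [110, 106, 93], [139, 135, 119], [141, 135, 119], [140, 135, 119]]
```

```bash
cat >> h.py <<'E'
PIN=np.array([[22,22.75],[22,-22.75],[-22,22.75],[-22,-22.75],[33.25,0],[-33.25,12],[-33.25,-12]])/1000
def procr(A,B):  # A(local)->B(world)
    a=A-A.mean(0);b=B-B.mean(0); th=np.arctan2((a[:,0]*b[:,1]-a[:,1]*b[:,0]).sum(),(a*b).sum())
    R=np.array([[np.cos(th),-np.sin(th)],[np.sin(th),np.cos(th)]]); t=B.mean(0)-R@A.mean(0)
    return t,th,np.linalg.norm(A@R.T+t-B,axis=1)
def proj(n,P):
    p=env.camera_params(n); c=(np.asarray(P)-p['T'][:3,3])@p['T'][:3,:3]
    return np.stack([c[:,0]/c[:,2]*p['fx']+p['cx'],c[:,1]/c[:,2]*p['fy']+p['cy']],-1)
def pins(n,im,t,th,z=.037,r=3):
    g=255-cv2.cvtColor(im,cv2.COLOR_RGB2GRAY).astype(float)
    for k in range(3):
        R=np.array([[np.cos(th),-np.sin(th)],[np.sin(th),np.cos(th)]]); W=PIN@R.T+t
        uv=proj(n,np.c_[W,np.full(7,z)]); B=[]
        for u,v in uv:
            i,j=int(round(v)),int(round(u)); s=g[i-r:i+r+1,j-r:j+r+1]; m=np.clip(s-np.median(s)-15,0,None)
            yy,xx=np.indices(s.shape); B.append(ray(n,j-r+(m*xx).sum()/m.sum(),i-r+(m*yy).sum()/m.sum(),z)[:2])
        t,th,e=procr(PIN,np.array(B))
    return t,th,e
def modtop(im,box,z=.025):
    u0,v0,u1,v1=box; c=im[v0:v1,u0:u1].astype(np.float32); m=cv2.resize(c[:,:,2]-c[:,:,0],None,fx=8,fy=8,interpolation=cv2.INTER_LINEAR)
    b=(m>-7).astype(np.uint8); b=cv2.morphologyEx(b,cv2.MORPH_OPEN,np.ones((33,33)))
    k=max(cv2.findContours(b,0,1)[0],key=cv2.contourArea)[:,0]
    P=np.array([ray('top',u0+(x+.5)/8-.5,v0+(y+.5)/8-.5,z)[:2] for x,y in k])*1000
    return cv2.minAreaRect(P.astype(np.float32))
E
python3 - <<'E'
from h import *
im=np.load('top.npz')['im']; sd=np.load('side.npz')['im']
print('module',modtop(im,(178,220,212,262)))
px=np.array([[474,320],[534,327],[466,372],[525,380],[506,310],[478,387],[509,390]])/[3.8,3.5]+[130,120]
t,th,e=procr(PIN,np.array([ray('top',u-.4,v-.4,.037)[:2] for u,v in px])); print(t,np.degrees(th),e*1e3)
for n,i in(('top',im),('side',sd)):
    t1,th1,e1=pins(n,i,t,th); print(n,t1,np.degrees(th1),e1*1e3)
    kx=t1-.085*np.array([np.cos(th1),np.sin(th1)]); print('knob pred',kx)
E
```

```text
module ((468.7701110839844, 250.0655517578125), (41.50751876831055, 56.76438522338867), 89.53485870361328)
[0.5198304  0.05292445] -9.127376944294824 [0.7903603  0.32414309 0.15345697 0.3675287  0.49401877 0.4080959
 1.2665493 ]
top [0.52080231 0.05248774] -9.301326833538461 [1.06822338 1.02933896 1.43149431 2.03237433 2.88202791 1.38298212
 2.30621139]
knob pred [0.43691989 0.06622601]
side [0.51769514 0.04643959] -2.6774800804687433 [4.07027365 3.39863076 4.20937746 5.62290009 5.87932854 3.03940503
 1.81934305]
knob pred [0.43278793 0.05041027]
```

```bash
cat >> h.py <<'E'
def to(x,y,z,yaw):
    s=env.sense(); R=np.array(s['ee_rot']); d=R.T@(np.array([x,y,z])-s['ee_pos'])
    cur=np.degrees(np.arctan2(R[1,0],R[0,0])); dy=(yaw-cur+90)%180-90
    print('shift',d.round(4),'turn',round(-np.radians(dy),4),'cur yaw',cur.round(2),'q',np.round(s['joint_positions'],2),'F',np.round(s['ft_force'],1),'t',s['time_s'])
E
python3 -c "
from h import *
to(.469,.2508,.16,-.8)"
```

```text
shift [0.329  0.2566 0.0662] turn -0.3989 cur yaw -23.66 q [ 1.45  0.36  0.01 -0.   -1.22 -0.29] F [-0.7 -0.   0.7] t 0.1
```

Call:
{"fn": "arm_command", "kwargs": {"motion": [[[0.033, 0.026, 0.007, -0.04], [0.066, 0.051, 0.013, -0.08], [0.099, 0.077, 0.02, -0.12], [0.132, 0.103, 0.027, -0.16], [0.165, 0.129, 0.033, -0.2], [0.198, 0.154, 0.04, -0.24], [0.231, 0.18, 0.047, -0.28], [0.264, 0.206, 0.053, -0.32], [0.297, 0.231, 0.06, -0.36], [0.329, 0.2566, 0.066, -0.399], [0.329, 0.2566, 0.066, -0.399], [0.329, 0.2566, 0.066, -0.399]]], "grip": 0.63}}

```text
time_s: 1.3
ee_pos: [0.4695, 0.2502, 0.1603]
ee_rot: [[1.0, -0.016, -0.0], [-0.016, -1.0, -0.0], [-0.0, 0.0, -1.0]]
ft_force: [-0.0, 0.6, -0.2]
grip_width: 0.055
grasp_force: 0.0
```

```bash
python3 -c "
from h import *
to(.469,.2508,.004,-.8)
im,d=shot('side','s2'); to(0,0,0,0)
b=cv2.resize(im[120:290,150:350],None,fx=4,fy=3.5,interpolation=cv2.INTER_CUBIC); cv2.imwrite('pics/s2.png',b[:,:,::-1])"
```

```text
shift [-0.0004 -0.0006  0.1563] turn -0.0024 cur yaw -0.94 q [ 0.86  0.18 -0.4  -0.   -1.    0.7 ] F [-0.   0.6 -0.2] t 1.3
shift [-0.4655  0.2582  0.1605] turn -0.0151 cur yaw -0.86 q [ 0.86  0.18 -0.4  -0.   -1.    0.7 ] F [-0.4  0.5  0.5] t 1.35
```

View pics/s2.png

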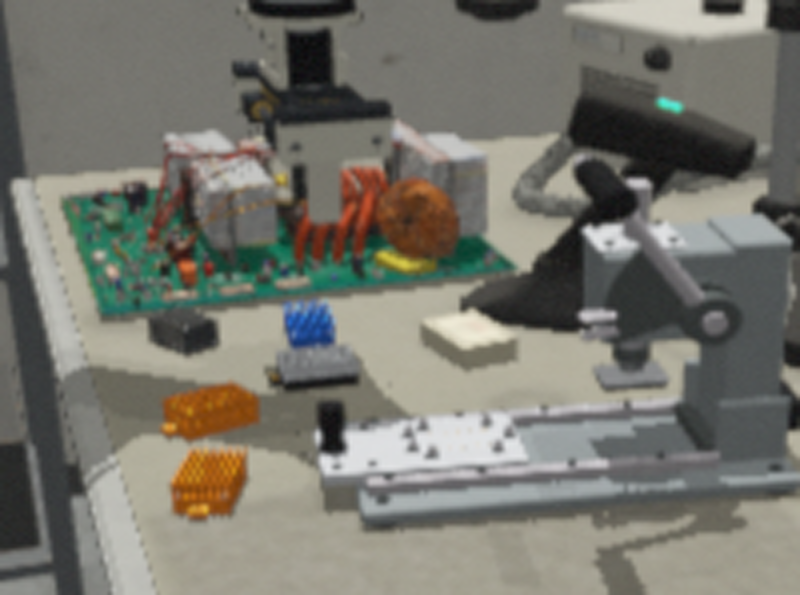

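The gripper hangs directly above the silver-finned module (crop px ~(318,365)), and the side view shows its tongue at the left, robot side. Descending.

Call:
{"fn": "arm_command", "kwargs": {"motion": [[[0, 0, 0.04, 0], [0, 0, 0.08, 0], [0, 0, 0.115, 0], [0, 0, 0.14, 0], [0, 0, 0.155, 0], [0, 0, 0.155, 0]]]}}

```text
time_s: 1.95
ee_pos: [0.4677, 0.2514, 0.0035]
ee_rot: [[1.0, -0.012, -0.003], [-0.012, -1.0, -0.003], [-0.003, 0.003, -1.0]]
ft_force: [-0.5, 0.3, 1.1]
grip_width: 0.0552
grasp_force: 0.0
```

Call:
{"fn": "arm_command", "kwargs": {"motion": [[[0, 0, 0, 0], [0, 0, 0, 0], [0, 0, 0, 0], [0, 0, 0, 0]]], "grip": 0.2, "newtons": 25}}

```text
time_s: 2.35
ee_pos: [0.4697, 0.2521, 0.0067]
ee_rot: [[1.0, -0.014, 0.002], [-0.014, -1.0, 0.002], [0.002, -0.002, -1.0]]
ft_force: [-3.6, 1.9, 5.1]
grip_width: 0.0375
grasp_force: 24.6
```

Call:
{"fn": "arm_command", "kwargs": {"motion": [[[0, 0, -0.02, 0], [0, 0, -0.05, 0], [0, 0, -0.085, 0], [0, 0, -0.1, 0], [0, 0, -0.1, 0]]]}}

```text
time_s: 2.85
ee_pos: [0.4705, 0.2523, 0.1086]
ee_rot: [[1.0, -0.014, 0.004], [-0.014, -1.0, 0.004], [0.004, -0.004, -1.0]]
ft_force: [0.8, 0.3, -0.3]
grip_width: 0.0375
grasp_force: 24.6
```

```bash
python3 -c "
from h import *
to(.520,.0528,.105,-9.0)"
```

```text
shift [0.0522 0.1989 0.003 ] turn 0.1434 cur yaw -0.79 q [ 0.86  0.24 -0.46  0.   -0.87  0.7 ] F [ 0.8  0.3 -0.3] t 2.85
```

Call:
{"fn": "arm_command", "kwargs": {"motion": [[[0.012, 0.045, 0, 0.04], [0.024, 0.09, 0, 0.08], [0.035, 0.135, 0, 0.12], [0.045, 0.175, 0, 0.143], [0.051, 0.199, 0, 0.143], [0.051, 0.199, 0, 0.143], [0.051, 0.199, 0, 0.143], [0.051, 0.199, 0, 0.143]]]}}

```text
time_s: 3.65
ee_pos: [0.5171, 0.0518, 0.1051]
ee_rot: [[0.988, -0.156, -0.001], [-0.156, -0.988, -0.0], [-0.001, 0.0, -1.0]]
ft_force: [-0.3, -0.0, -0.9]
grip_width: 0.0369
grasp_force: 24.6
```

```bash
python3 -c "
from h import *
to(.520,.0528,.09,-9.0)"
```

```text
shift [ 0.0027 -0.0014  0.0151] turn 0.0004 cur yaw -8.98 q [ 0.48  0.22 -0.49 -0.   -0.86  0.94] F [-0.3 -0.  -0.9] t 3.65
```

Call:
{"fn": "arm_command", "kwargs": {"motion": [[[0.001, 0, 0.02, 0], [0.002, -0.001, 0.04, 0], [0.002, -0.001, 0.045, 0], [0.002, -0.001, 0.045, 0], [0.002, -0.001, 0.045, 0]]]}}

```text
time_s: 4.15
ee_pos: [0.52, 0.0528, 0.0612]
ee_rot: [[0.988, -0.155, 0.001], [-0.155, -0.988, 0.0], [0.001, -0.0, -1.0]]
ft_force: [0.1, -0.2, -0.2]
grip_width: 0.0371
grasp_force: 24.6
```

```bash
python3 -c "
from h import *
to(.520,.0528,.06,-9.0)
ims=[shot('side')[0].astype(float) for _ in range(4)]; to(.52,.0528,.06,-9)
im=np.mean(ims,0).astype(np.uint8); cv2.imwrite('pics/raw3.png',im[:,:,::-1])
b=cv2.resize(im[200:275,220:330],None,fx=7,fy=7,interpolation=cv2.INTER_CUBIC); cv2.imwrite('pics/s3.png',b[:,:,::-1])"
```

```text
shift [0.     0.     0.0012] turn 0.0014 cur yaw -8.92 q [ 0.48  0.28 -0.53  0.   -0.76  0.94] F [ 0.1 -0.2 -0.2] t 4.15
shift [-0.0001 -0.0003  0.0014] turn 0.0005 cur yaw -8.97 q [ 0.48  0.28 -0.53  0.   -0.75  0.94] F [ 0.   0.5 -0.1] t 4.35
```

View pics/s3.png

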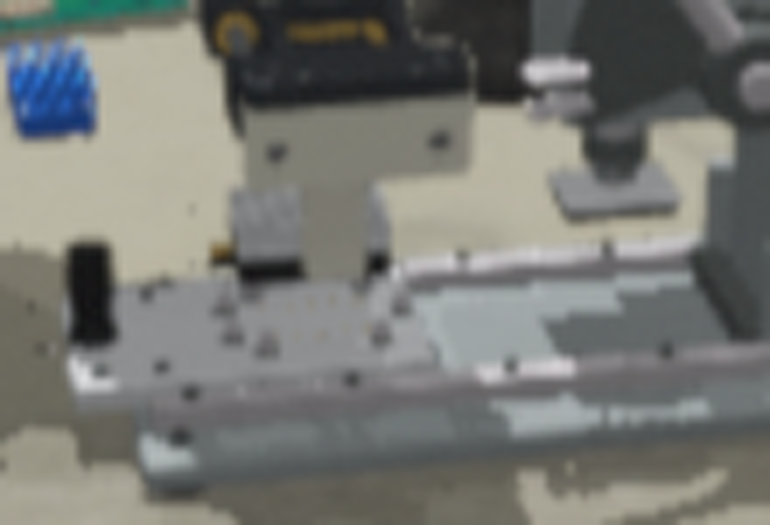

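Module held at crop (237..386, 190..275), tongue left; near pins at (266,345), (381,335), front pin (232,337), back pin (401,308). Compare both against the prediction.

```bash
python3 - <<'E'
from h import *
th=np.radians(-9); R=np.array([[np.cos(th),-np.sin(th)],[np.sin(th),np.cos(th)]]); c=np.array([.520,.0528])
W=lambda L,z:np.c_[np.array(L)/1e3@R.T+c,np.full(len(L),z)]
f=lambda P:((proj('side',P)-[220,200]+.5)*7-.5).round(0).tolist()
for z in(.055,.0575): print('module bottom near L,R; far R',f(W([[-29,-18.5],[29,-18.5],[29,18.5]],z)))
print('module top nearL, farL, nearR, farR',f(W([[-29,-18.5],[-29,18.5],[29,-18.5],[29,18.5]],.0805)))
print('pin base',f(np.c_[PIN@R.T+c,np.full(7,.030)])); print('pin top',f(np.c_[PIN@R.T+c,np.full(7,.0405)]))
k=W([[-85,0]],.07); print('knob top',f(k),'tip tongue',f(W([[-38,0]],.064)), 'finger near face TCP', f(W([[-9.5,-18.5],[9.5,-18.5]],.061)))
P=W([[0,0]],.07);print('px per mm x',(proj('side',W([[10,0]],.05))-proj('side',W([[0,0]],.05)))*.7,(proj('side',W([[0,10]],.05))-proj('side',W([[0,0]],.05)))*.7)
im=cv2.imread('pics/raw3.png')[:,:,::-1]
E
```

```text
module bottom near L,R; far R [[250.0, 285.0], [403.0, 272.0], [386.0, 230.0]]
module bottom near L,R; far R [[250.0, 279.0], [403.0, 266.0], [386.0, 224.0]]
module top nearL, farL, nearR, farR [[249.0, 224.0], [236.0, 182.0], [403.0, 211.0], [386.0, 171.0]]
pin base [[367.0, 284.0], [387.0, 338.0], [256.0, 294.0], [272.0, 348.0], [405.0, 308.0], [230.0, 309.0], [238.0, 338.0]]
pin top [[366.0, 260.0], [387.0, 313.0], [255.0, 270.0], [271.0, 324.0], [405.0, 284.0], [230.0, 285.0], [238.0, 313.0]]
knob top [[94.0, 240.0]] tip tongue [[220.0, 244.0]] finger near face TCP [[302.0, 267.0], [352.0, 262.0]]
px per mm x [[ 2.58685964 -0.21803552]] [[-0.40456362 -1.15020711]]
```

```bash
python3 - <<'E'
from h import *
im=cv2.imread('pics/raw3.png').astype(int)
g=im.sum(2)//3
print('cols',list(range(248,282)))
for v in range(224,242): print(v,g[v,248:282].tolist())
print('pins rows'); 
for v in range(241,253): print(v,g[v,248:282].tolist())
E
```

```text
cols [248, 249, 250, 251, 252, 253, 254, 255, 256, 257, 258, 259, 260, 261, 262, 263, 264, 265, 266, 267, 268, 269, 270, 271, 272, 273, 274, 275, 276, 277, 278, 279, 280, 281]
224 [176, 177, 177, 178, 177, 175, 159, 129, 123, 122, 121, 117, 122, 124, 123, 123, 123, 123, 124, 123, 123, 123, 123, 123, 123, 122, 123, 125, 124, 126, 126, 126, 127, 128]
225 [176, 175, 176, 177, 177, 175, 164, 131, 124, 122, 123, 121, 123, 124, 124, 123, 123, 123, 123, 123, 122, 122, 122, 122, 120, 126, 135, 140, 142, 147, 148, 149, 154, 157]
226 [175, 176, 176, 175, 170, 161, 154, 131, 123, 122, 124, 124, 128, 131, 126, 120, 120, 120, 120, 121, 121, 120, 119, 119, 118, 139, 159, 163, 164, 168, 169, 169, 172, 174]
227 [175, 176, 176, 174, 159, 137, 133, 129, 122, 123, 130, 128, 130, 137, 129, 117, 117, 118, 118, 119, 118, 118, 117, 117, 120, 143, 163, 172, 174, 174, 175, 175, 175, 175]
228 [175, 176, 176, 173, 154, 125, 125, 131, 127, 127, 135, 130, 128, 131, 126, 115, 118, 117, 118, 118, 118, 117, 118, 119, 123, 136, 151, 166, 173, 175, 175, 175, 175, 175]
229 [174, 176, 176, 174, 156, 131, 128, 135, 133,
[... 3557 characters left out ...]
]
249 [143, 142, 141, 132, 121, 120, 122, 138, 125, 106, 106, 113, 139, 142, 143, 142, 143, 142, 142, 142, 142, 143, 144, 149, 146, 123, 117, 137, 152, 160, 161, 161, 158, 143]
250 [142, 142, 142, 141, 140, 140, 140, 138, 118, 99, 105, 110, 139, 142, 143, 143, 143, 143, 143, 143, 143, 144, 144, 145, 145, 141, 141, 157, 160, 161, 160, 160, 158, 149]
251 [142, 143, 143, 143, 143, 142, 143, 141, 132, 125, 128, 130, 141, 143, 143, 144, 144, 144, 143, 142, 144, 143, 145, 145, 146, 146, 148, 159, 155, 151, 148, 143, 143, 140]
252 [143, 143, 143, 143, 144, 143, 143, 142, 140, 141, 142, 144, 145, 145, 144, 144, 141, 139, 137, 134, 132, 129, 127, 133, 136, 135, 137, 142, 138, 135, 131, 126, 127, 127]
```

Call:
{"fn": "arm_command", "kwargs": {"motion": [[[0.002, 0, 0, 0], [0.0032, 0, 0.005, 0], [0.0032, 0, 0.0105, 0], [0.0032, 0, 0.0105, 0], [0.0032, 0, 0.0105, 0]]]}}

```text
time_s: 4.85
ee_pos: [0.5225, 0.0516, 0.0496]
ee_rot: [[0.988, -0.156, -0.001], [-0.156, -0.988, -0.0], [-0.001, 0.001, -1.0]]
ft_force: [-1.0, -1.4, -1.0]
grip_width: 0.0369
grasp_force: 24.6
```

```bash
python3 - <<'E'
from h import *
im=np.mean([shot('side')[0].astype(float) for _ in range(6)],0); to(.52,.0528,.06,-9)
s=env.sense(); e=s['ee_pos']
b=cv2.resize(im[215:260,225:295].clip(0,255).astype(np.uint8),None,fx=11,fy=11,interpolation=cv2.INTER_CUBIC); cv2.imwrite('pics/s4.png',b[:,:,::-1])
th=np.radians(-9); R=np.array([[np.cos(th),-np.sin(th)],[np.sin(th),np.cos(th)]])
W=lambda L,z,c:np.c_[np.array(L)/1e3@R.T+c,np.full(len(L),z)]
f=lambda P:((proj('side',P)-[225,215]+.5)*11-.5).round(0).tolist()
m=np.array(e[:2]); c=np.array([.52,.0528]); z=e[2]-.0055
print('mod bot nL nR',f(W([[-29,-18.5],[29,-18.5]],z,m)),'top nL nR fL fR',f(W([[-29,-18.5],[29,-18.5],[-29,18.5],[29,18.5]],z+.025,m)))
print('pin base',f(np.c_[PIN@R.T+c,np.full(7,.030)])); print('pin top',f(np.c_[PIN@R.T+c,np.full(7,.0405)]))
print('knob top/base',f(W([[-85,0]],.07,c)),f(W([[-85,0]],.03,c)))
print('plate front near/far, back near', f(W([[-95,-30]],.03,c)))
E
```

```text
shift [-0.0029 -0.0006 -0.0098] turn 0.0003 cur yaw -8.98 q [ 0.47  0.3  -0.54 -0.   -0.73  0.94] F [ 0.6 -0.2 -0.5] t 5.15
mod bot nL nR [[352.0, 323.0], [591.0, 302.0]] top nL nR fL fR [[350.0, 228.0], [592.0, 208.0], [330.0, 162.0], [564.0, 143.0]]
pin base [[521.0, 282.0], [554.0, 367.0], [347.0, 297.0], [372.0, 383.0], [582.0, 320.0], [307.0, 321.0], [320.0, 366.0]]
pin top [[521.0, 244.0], [554.0, 328.0], [346.0, 259.0], [372.0, 344.0], [582.0, 281.0], [306.0, 282.0], [319.0, 327.0]]
knob top/base [[93.0, 212.0]] [[100.0, 362.0]]
plate front near/far, back near [[68.0, 425.0]]
```

View pics/s4.png

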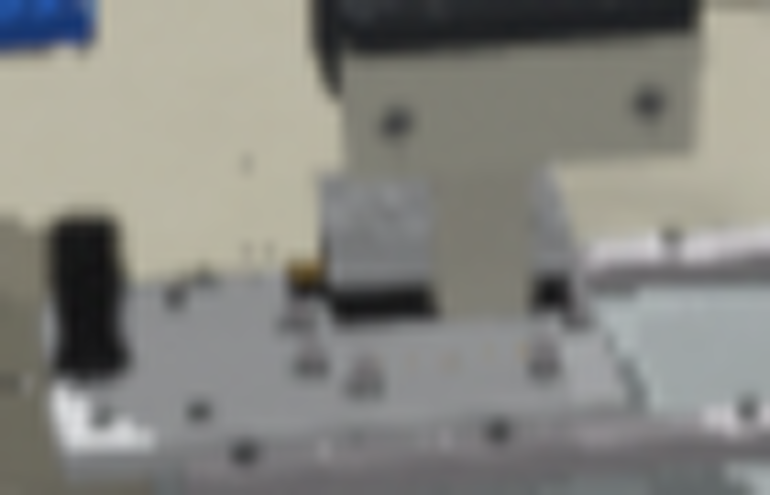

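Module bottom edge spans crop x 333–572 and the near pins stand at (364,378) and (543,365): centred along x within ~0.5 mm. Descend gently, watching the force.

Call:
{"fn": "arm_command", "kwargs": {"motion": [[[0, 0, 0.002, 0], [0, 0, 0.004, 0], [0, 0, 0.006, 0], [0, 0, 0.008, 0], [0, 0, 0.008, 0], [0, 0, 0.008, 0]]]}}

```text
time_s: 5.75
ee_pos: [0.5227, 0.0517, 0.042]
ee_rot: [[0.988, -0.156, -0.0], [-0.156, -0.988, -0.0], [-0.0, 0.0, -1.0]]
ft_force: [-0.4, 0.5, -1.3]
grip_width: 0.0375
grasp_force: 24.6
```

Call:
{"fn": "arm_command", "kwargs": {"motion": [[[0, 0, 0.001, 0], [0, 0, 0.002, 0], [0, 0, 0.003, 0], [0, 0, 0.004, 0], [0, 0, 0.004, 0], [0, 0, 0.004, 0]]]}}

```text
time_s: 6.35
ee_pos: [0.5228, 0.0517, 0.0381]
ee_rot: [[0.988, -0.156, 0.0], [-0.156, -0.988, -0.0], [0.0, 0.0, -1.0]]
ft_force: [-0.1, -0.3, -1.6]
grip_width: 0.0367
grasp_force: 24.6
```

Free so far: the module is between the pins. Continue to contact with the floor.

Call:
{"fn": "arm_command", "kwargs": {"motion": [[[0, 0, 0.001, 0], [0, 0, 0.002, 0], [0, 0, 0.003, 0], [0, 0, 0.003, 0], [0, 0, 0.003, 0]]]}}

```text
time_s: 6.85
ee_pos: [0.5241, 0.0516, 0.0367]
ee_rot: [[0.988, -0.155, 0.003], [-0.155, -0.988, -0.0], [0.003, -0.0, -1.0]]
ft_force: [-1.0, -3.2, 12.8]
grip_width: 0.0371
grasp_force: 24.7
```

```bash
python3 - <<'E'
from h import *
im=np.mean([shot('side')[0].astype(float) for _ in range(4)],0); to(.52,.0528,.06,-9)
b=cv2.resize(im[215:260,225:295].clip(0,255).astype(np.uint8),None,fx=11,fy=11,interpolation=cv2.INTER_CUBIC); cv2.imwrite('pics/s5.png',b[:,:,::-1])
E
```

```text
shift [-0.0042 -0.0005 -0.0233] turn 0.0011 cur yaw -8.94 q [ 0.47  0.32 -0.55  0.   -0.7   0.94] F [-1.5 -2.7 13.5] t 7.05
```

View pics/s5.png

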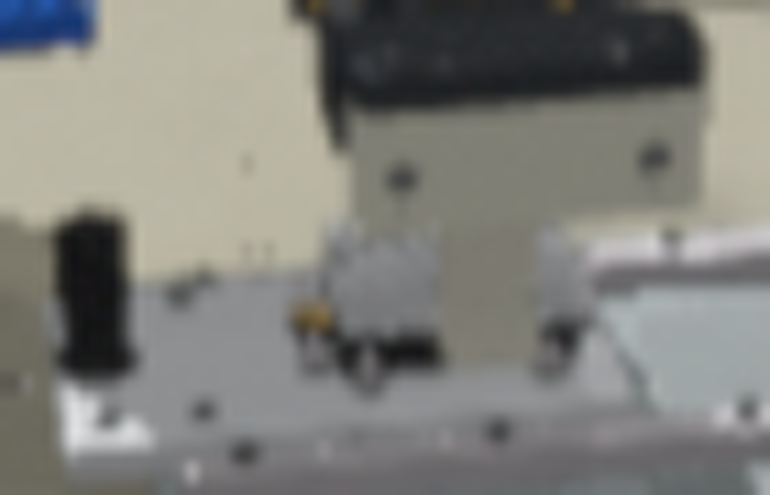

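Module's bottom now sits low behind the near pins (364–370,365)/(545,360), tongue between the front pins; contact 13 N = floor. Release and rise.

Call:
{"fn": "arm_command", "kwargs": {"motion": [[[0, 0, -0.0015, 0], [0, 0, -0.0015, 0], [0, 0, -0.0015, 0]]]}}

```text
time_s: 7.35
ee_pos: [0.5229, 0.0518, 0.0367]
ee_rot: [[0.988, -0.156, 0.0], [-0.156, -0.988, 0.0], [0.0, -0.0, -1.0]]
ft_force: [-0.6, -0.7, 4.4]
grip_width: 0.0372
grasp_force: 24.7
```

Call:
{"fn": "arm_command", "kwargs": {"motion": [[[0, 0, 0, 0], [0, 0, 0, 0], [0, 0, 0, 0]]], "grip": 0.56}}

```text
time_s: 7.65
ee_pos: [0.5226, 0.0517, 0.0363]
ee_rot: [[0.988, -0.156, -0.0], [-0.156, -0.988, -0.0], [-0.0, 0.0, -1.0]]
ft_force: [0.9, 0.1, -0.1]
grip_width: 0.0485
grasp_force: 0.0
```

Call:
{"fn": "arm_command", "kwargs": {"motion": [[[0, 0, -0.01, 0], [0, 0, -0.03, 0], [0, 0, -0.06, 0], [0, 0, -0.08, 0], [0, 0, -0.08, 0]]]}}

```text
time_s: 8.15
ee_pos: [0.5247, 0.0525, 0.1203]
ee_rot: [[0.988, -0.156, 0.006], [-0.156, -0.988, 0.002], [0.005, -0.003, -1.0]]
ft_force: [0.8, 0.3, -0.0]
grip_width: 0.0486
grasp_force: 0.0
```

```bash
python3 - <<'E'
from h import *
to(.52,.0528,.12,-9)
# behind the knob: clear by 40 mm
c=np.array([.521,.0527]); u=np.array([np.cos(np.radians(-9)),np.sin(np.radians(-9))])
p=c-u*(.085+.035); print(p); to(p[0],p[1],.12,-9); to(p[0],p[1],.048,-9)
im,d=shot('side'); w=cloud('side',d)[225:250,252:280].reshape(-1,3); a=w[(w[:,2]>.046)&(w[:,2]<.062)]
A=np.c_[(a[:,:2]-[.521,.0527])@np.c_[u,[-u[1],u[0]]],np.ones(len(a))]; a=a[(abs(A[:,0])<.03)]; A=A[abs(A[:,0])<.03]
print(len(a),np.linalg.lstsq(A,a[:,2],rcond=None)[0],np.median(a[:,2]))
E
```

```text
shift [-0.0047  0.0004  0.0003] turn 0.0009 cur yaw -8.95 q [ 0.47  0.21 -0.46  0.   -0.89  0.94] F [ 0.8  0.3 -0. ] t 8.15
[0.4024774  0.07147214]
shift [-0.1237  0.0002 -0.0004] turn 0.0009 cur yaw -8.95 q [ 0.47  0.21 -0.46  0.   -0.89  0.94] F [ 0.8  0.3 -0. ] t 8.15
shift [-0.1241  0.0004  0.0716] turn 0.0009 cur yaw -8.95 q [ 0.47  0.21 -0.46  0.   -0.89  0.94] F [ 0.8  0.3 -0. ] t 8.15
197 [0.0064642  0.08195241 0.05376171] 0.05413453148917419
```

Call:
{"fn": "arm_command", "kwargs": {"motion": [[[-0.04, 0, 0, 0], [-0.08, 0, 0, 0], [-0.119, 0, 0, 0], [-0.119, 0, 0, 0], [-0.119, 0, 0.035, 0], [-0.119, 0, 0.07, 0], [-0.119, 0, 0.07, 0], [-0.119, 0, 0.07, 0]]], "grip": 0}}

```text
time_s: 9.0
ee_pos: [0.405, 0.0699, 0.0465]
ee_rot: [[0.988, -0.156, -0.002], [-0.156, -0.988, -0.002], [-0.002, 0.002, -1.0]]
ft_force: [0.4, 0.7, 1.0]
grip_width: 0.0003
grasp_force: 0.0
```

```bash
python3 - <<'E'
from h import *
im,d=shot('side'); im2,d2=shot('top'); to(.52,.0528,.12,-9)
for n,dd,box in(('side',d,(225,250,252,280)),('top',d2,(205,240,240,285))):
    a=cloud(n,dd)[box[0]:box[1],box[2]:box[3]].reshape(-1,3); a=a[(a[:,2]>.046)&(a[:,2]<.063)]
    print(n,len(a),cv2.minAreaRect((a[:,:2]*1e3).astype(np.float32)),np.median(a[:,2]))
b=np.vstack([cv2.resize(im[205:265,220:330],(770,300),interpolation=cv2.INTER_CUBIC),cv2.resize(im2[190:270,215:332],(770,300),interpolation=cv2.INTER_CUBIC)]); cv2.imwrite('pics/s6.png',b[:,:,::-1])
E
```

```text
shift [ 1.153e-01 -1.000e-04 -7.220e-02] turn 0.0005 cur yaw -8.97 q [ 0.66  0.14 -0.78  0.   -0.65  0.76] F [1.  0.2 0.1] t 9.1
side 201 ((519.0036010742188, 51.561805725097656), (42.009098052978516, 57.74394989013672), 78.82327270507812) 0.05402614024836205
top 169 ((521.6207885742188, 51.49931335449219), (36.779693603515625, 57.797119140625), 79.08184051513672) 0.05379622995844202
```

View pics/s6.png

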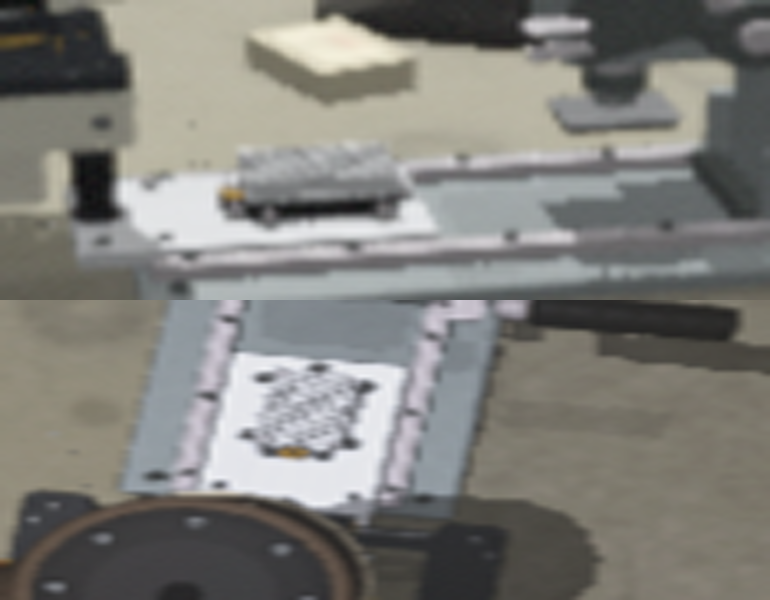

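Module seated flat within all seven pins, tongue to the knob (top crop (310,410)). Push the nest by the knob.

Call:
{"fn": "arm_command", "kwargs": {"motion": [[[0.008, 0, 0, 0], [0.015, 0, 0, 0], [0.023, 0, 0, 0], [0.033, 0, 0, 0], [0.044, 0, 0, 0], [0.055, 0, 0, 0], [0.066, 0, 0, 0], [0.077, 0, 0, 0], [0.088, 0, 0, 0], [0.098, 0, 0, 0], [0.106, 0, 0, 0], [0.112, 0, 0, 0]]]}}

```text
time_s: 10.3
ee_pos: [0.5164, 0.0526, 0.0464]
ee_rot: [[0.988, -0.156, -0.0], [-0.156, -0.988, -0.0], [-0.0, 0.0, -1.0]]
ft_force: [-1.2, 2.4, 2.5]
grip_width: 0.0
grasp_force: 1.5
```

Call:
{"fn": "arm_command", "kwargs": {"motion": [[[0.003, 0, 0, 0], [0.006, 0, 0, 0], [0.009, 0, 0, 0], [0.011, 0, 0, 0], [0.011, 0, 0, 0]]]}}

```text
time_s: 10.8
ee_pos: [0.5268, 0.051, 0.0465]
ee_rot: [[0.988, -0.156, -0.0], [-0.156, -0.988, -0.0], [-0.0, 0.0, -1.0]]
ft_force: [-1.0, 0.1, 0.8]
grip_width: 0.0007
grasp_force: 0.5
```

Still pushing against friction only; continue in small steps until the stop.

Call:
{"fn": "arm_command", "kwargs": {"motion": [[[0.002, 0, 0, 0], [0.004, 0, 0, 0], [0.006, 0, 0, 0], [0.006, 0, 0, 0]]]}}

```text
time_s: 11.2
ee_pos: [0.5301, 0.0501, 0.0462]
ee_rot: [[0.988, -0.157, -0.005], [-0.157, -0.988, -0.0], [-0.004, 0.001, -1.0]]
ft_force: [-12.0, 6.5, 8.1]
grip_width: 0.0002
grasp_force: 7.0
```

Call:
{"fn": "arm_command", "kwargs": {"motion": [[[0.001, 0, 0, 0], [0.002, 0, 0, 0], [0.003, 0, 0, 0], [0.003, 0, 0, 0]]]}}

```text
time_s: 11.6
ee_pos: [0.5303, 0.0499, 0.0461]
ee_rot: [[0.988, -0.157, -0.009], [-0.157, -0.988, -0.0], [-0.008, 0.002, -1.0]]
ft_force: [-24.8, 13.1, 17.9]
grip_width: 0.0007
grasp_force: 13.6
```

Call:
{"fn": "arm_command", "kwargs": {"motion": [[[-0.02, 0, 0, 0], [-0.05, 0, 0, 0], [-0.06, 0, -0.04, 0], [-0.06, 0, -0.09, 0], [-0.06, 0, -0.13, 0], [-0.06, 0, -0.17, 0], [-0.06, 0, -0.2, 0], [-0.06, 0, -0.2, 0]]]}}

```text
time_s: 12.4
ee_pos: [0.4791, 0.0598, 0.2517]
ee_rot: [[0.988, -0.156, 0.009], [-0.156, -0.988, 0.003], [0.008, -0.004, -1.0]]
ft_force: [-0.2, 0.0, 0.1]
grip_width: 0.0004
grasp_force: 0.0
```

```bash
python3 - <<'E'
from h import *
im,d=shot('side'); im2,d2=shot('top'); to(.52,.0528,.2,81)
w=cloud('side',d); u=np.array([np.cos(np.radians(-9)),np.sin(np.radians(-9))]); v=np.array([-u[1],u[0]]); O=np.array([.519,.0528])+.12*u
L=np.dstack([(w[...,:2]-O)@u,(w[...,:2]-O)@v,w[...,2]])
k=L[(L[...,2]>.045)&(L[...,2]<.075)&(L[...,0]<-.06)&(L[...,0]>-.13)&(abs(L[...,1])<.02)]; print('knob press frame',len(k),np.percentile(k,[3,50,97],axis=0).round(4).tolist())
for n,dd in(('side',d),('top',d2)):
    w=cloud(n,dd); L=np.dstack([(w[...,:2]-O)@u,(w[...,:2]-O)@v,w[...,2]])
    g=L[(L[...,2]>.22)&(L[...,2]<.285)&(L[...,0]<.0)&(L[...,0]>-.13)&(L[...,1]<-.075)&(L[...,1]>-.2)]; print(n,'grip',len(g),np.percentile(g,[2,50,98],axis=0).round(4).tolist() if len(g) else '')
b=np.vstack([cv2.resize(im[155:275,215:365],(660,300),interpolation=cv2.INTER_CUBIC),cv2.resize(im2[120:260,190:340],(660,300),interpolation=cv2.INTER_CUBIC)]); cv2.imwrite('pics/s7.png',b[:,:,::-1])
E
```

```text
shift [ 0.0436 -0.0004  0.0473] turn -1.5707 cur yaw -8.99 q [ 0.53  0.02 -0.37  0.   -1.18  0.88] F [-1.  -0.4 -1.1] t 12.5
knob press frame 69 [[-0.098, -0.0102, 0.0456], [-0.0907, -0.0062, 0.0594], [-0.0825, 0.0052, 0.0696]]
side grip 210 [[-0.0663, -0.1588, 0.2211], [-0.0581, -0.1338, 0.2695], [-0.0225, -0.0783, 0.2762]]
top grip 329 [[-0.0635, -0.1553, 0.2335], [-0.0532, -0.1154, 0.2735], [-0.0248, -0.0759, 0.2781]]
```

View pics/s7.png

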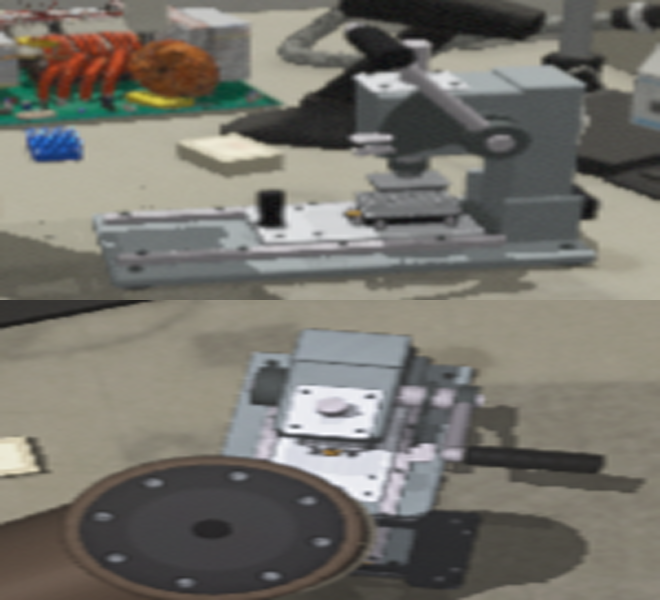

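```bash
python3 - <<'E'
from h import *
u=np.array([np.cos(np.radians(-9)),np.sin(np.radians(-9))])
a=cv2.imread('pics/side0.png'); b=np.load('side.npz')['im'][:,:,::-1]
def knob(im,c,r=14):
    g=cv2.resize(cv2.cvtColor(im,cv2.COLOR_BGR2GRAY)[c[1]-r:c[1]+r,c[0]-r:c[0]+r],None,fx=8,fy=8,interpolation=cv2.INTER_LINEAR)
    k=max(cv2.findContours((g<75).astype(np.uint8),0,1)[0],key=cv2.contourArea); x,y,w,h=cv2.boundingRect(k); m=cv2.moments(k)
    uv=(c[0]-r+(m['m10']/m['m00']+.5)/8-.5,c[1]-r+(m['m01']/m['m00']+.5)/8-.5); P=ray('side',*uv,.05); print(uv,w/8,h/8,P); return P[:2]
A=knob(a,(232,242)); k2=(215+271*150/660,155+208*120/300); B=knob(b,(int(k2[0]),int(k2[1])))
print('travel',(B-A)@u,'lateral',(B-A)@[-u[1],u[0]])
E
```

```text
(232.44107853069187, 241.5436318099955) 5.875 14.25 [0.43266368 0.0621078  0.05      ]
(276.1008556413039, 238.00171580449376) 5.625 14.125 [0.54731261 0.04304745 0.05      ]
travel 0.11621910752987492 lateral -0.0008906422717928661
```

```bash
cat >> h.py <<'E'
U=np.array([np.cos(np.radians(-9)),np.sin(np.radians(-9))]); V=np.array([-U[1],U[0]]); O=np.array([.519,.0528])+.12*U
def press(P): P=np.asarray(P); return np.r_[(P[:2]-O)@U,(P[:2]-O)@V,P[2]]
def world(x,y): return O+x*U+y*V
E
python3 - <<'E'
from h import *
for n in('side','top'):
    w=cloud(n,np.load(n+'.npz')['d']); L=np.dstack([(w[...,:2]-O)@U,(w[...,:2]-O)@V,w[...,2]])
    m=(L[...,2]>.255)&(L[...,0]<-.03)&(L[...,0]>-.09)&(L[...,1]<-.07)&(L[...,1]>-.17); g=L[m]
    t=g[g[:,2]>np.percentile(g[:,2],95)-.006]; print(n,len(g),g.min(0),g.max(0),'top strip',np.median(t,0))
    # axis fit: circle radius .011 in xz
    from scipy.optimize import least_squares
    r=least_squares(lambda p:np.hypot(g[:,0]-p[0],g[:,2]-p[1])-.011,[-.055,.265],loss='soft_l1',f_scale=.002); print('axis x,z',r.x)
    p=np.polyfit(g[:,1],g[:,0],1); print('x vs y slope',p)
print(world(-.055,-.115)); q=world(-.055,-.115); to(q[0],q[1],.34,81); 
E
```

```text
side 187 [-0.06672373 -0.15907929  0.25724341] [-0.04547075 -0.07416192  0.27674807] top strip [-0.05858969 -0.127918    0.27420591]
axis x,z [-0.05513421  0.26465876]
x vs y slope [-0.06547131 -0.06753683]
top 328 [-0.06436629 -0.15682617  0.25528535] [-0.03863701 -0.07065941  0.27981127] top strip [-0.05324536 -0.1182009   0.27484288]
axis x,z [-0.05290907  0.2646082 ]
x vs y slope [ 0.02692654 -0.05039436]
[ 0.56520978 -0.0709524 ]
shift [ 0.1079  0.1146 -0.0927] turn -1.5707 cur yaw -8.99 q [ 0.53  0.02 -0.37  0.   -1.18  0.88] F [-1.  -0.4 -1.1] t 12.5
```

Call:
{"fn": "arm_command", "kwargs": {"motion": [[[0, 0, -0.03, 0.14], [0, 0, -0.06, 0.28], [0, 0.01, -0.09, 0.42], [0.01, 0.03, -0.093, 0.56], [0.02, 0.05, -0.093, 0.7], [0.04, 0.07, -0.093, 0.84], [0.055, 0.09, -0.093, 0.98], [0.07, 0.105, -0.093, 1.12], [0.085, 0.119, -0.093, 1.26], [0.1, 0.119, -0.093, 1.4], [0.109, 0.119, -0.093, 1.54], [0.109, 0.119, -0.093, 1.571]]], "grip": 0.68}}

```text
time_s: 13.7
ee_pos: [0.5661, -0.076, 0.337]
ee_rot: [[-0.162, -0.987, -0.004], [-0.987, 0.162, -0.001], [0.001, 0.003, -1.0]]
ft_force: [0.5, 0.2, 0.4]
grip_width: 0.06
grasp_force: 0.0
```

```bash
python3 - <<'E'
from h import *
s=env.sense(); print(press(s['ee_pos'])); q=world(-.0535,-.12); to(q[0],q[1],.2456,81)
E
```

```text
[-0.05336985 -0.11981655  0.33701038]
shift [ 0.0001 -0.0002  0.0914] turn -0.0059 cur yaw -99.34 q [ 0.21  0.14 -0.03 -0.   -1.4  -0.37] F [0.5 0.2 0.4] t 13.7
```

Call:
{"fn": "arm_command", "kwargs": {"motion": [[[0, 0, 0.03, -0.006], [0, 0, 0.06, -0.006], [0, 0, 0.08, -0.006], [0, 0, 0.09, -0.006], [0, 0, 0.0925, -0.006], [0, 0, 0.0925, -0.006], [0, 0, 0.0925, -0.006]]]}}

```text
time_s: 14.4
ee_pos: [0.566, -0.0755, 0.248]
ee_rot: [[-0.15, -0.989, 0.002], [-0.989, 0.15, -0.0], [-0.0, -0.001, -1.0]]
ft_force: [-0.6, -0.1, -0.1]
grip_width: 0.0595
grasp_force: 0.0
```

Call:
{"fn": "arm_command", "kwargs": {"motion": [[[0, 0, 0, 0], [0, 0, 0, 0], [0, 0, 0, 0], [0, 0, 0, 0], [0, 0, 0, 0]]], "grip": 0.05, "newtons": 25}}

```text
time_s: 14.9
ee_pos: [0.5653, -0.0755, 0.2472]
ee_rot: [[-0.15, -0.989, -0.0], [-0.989, 0.15, -0.0], [0.0, 0.0, -1.0]]
ft_force: [-5.2, 2.1, 4.3]
grip_width: 0.0253
grasp_force: 3.5
```

```bash
python3 - <<'E'
from h import *
s=env.sense(); print(press(s['ee_pos']),s['ft_force']); to(0,0,0,81)
e=press(s['ee_pos']); a0=.96
for q in(.15,.3,.45,.6,.75,.9,.98,1.05): print(q,'dy(tool,=-pressx)',round(.14*(np.cos(a0-q)-np.cos(a0)),4),'dz down',round(.14*(np.sin(a0)-np.sin(a0-q)),4))
E
```

```text
[-0.05417859 -0.11948758  0.24716512] [-5.16877745  2.05844342  4.2501392 ]
shift [0.0104 0.5702 0.2472] turn 0.0061 cur yaw -98.65 q [ 0.21  0.17 -0.19 -0.   -1.2  -0.36] F [-5.2  2.1  4.3] t 14.9
0.15 dy(tool,=-pressx) 0.0162 dz down 0.0133
0.3 dy(tool,=-pressx) 0.0303 dz down 0.0289
0.45 dy(tool,=-pressx) 0.0419 dz down 0.0463
0.6 dy(tool,=-pressx) 0.0507 dz down 0.0654
0.75 dy(tool,=-pressx) 0.0566 dz down 0.0855
0.9 dy(tool,=-pressx) 0.0595 dz down 0.1063
0.98 dy(tool,=-pressx) 0.0597 dz down 0.1175
1.05 dy(tool,=-pressx) 0.0591 dz down 0.1273
```

Call:
{"fn": "arm_command", "kwargs": {"motion": [[[0, 0, 0, 0], [0, 0, 0, 0], [0, 0, 0, 0], [0, 0, 0, 0]]]}}

```text
time_s: 15.3
ee_pos: [0.5636, -0.0753, 0.2471]
ee_rot: [[-0.151, -0.989, -0.003], [-0.989, 0.151, 0.0], [0.0, 0.003, -1.0]]
ft_force: [-7.7, 1.9, 5.5]
grip_width: 0.0211
grasp_force: 25.0
```

Call:
{"fn": "arm_command", "kwargs": {"motion": [[[0, 0.007, 0.004, 0], [0, 0.013, 0.0085, 0], [0, 0.018, 0.0133, 0], [0, 0.023, 0.0183, 0], [0, 0.028, 0.0236, 0], [0, 0.032, 0.0289, 0], [0, 0.036, 0.0345, 0], [0, 0.04, 0.0402, 0], [0, 0.044, 0.0463, 0], [0, 0.047, 0.0526, 0], [0, 0.05, 0.059, 0], [0, 0.0525, 0.0654, 0]]]}}

```text
time_s: 16.5
ee_pos: [0.5141, -0.0671, 0.1816]
ee_rot: [[-0.15, -0.989, 0.002], [-0.989, 0.15, 0.001], [-0.001, -0.002, -1.0]]
ft_force: [5.4, 1.8, 5.5]
grip_width: 0.0214
grasp_force: 25.0
```

```bash
python3 - <<'E'
from h import *
s=env.sense(); e=press(s['ee_pos']); print(e,s['ft_force'],s['grip_width']); print('q from z',.96-np.arcsin((e[2]+.019-.15)/.14))
E
```

```text
[-0.10606559 -0.11917211  0.18164963] [5.44529246 1.82303608 5.49787714] 0.0213739505673311
q from z 0.5898201747213914
```

Call:
{"fn": "arm_command", "kwargs": {"motion": [[[0, 0.002, 0.0065, 0], [0, 0.004, 0.013, 0], [0, 0.0055, 0.02, 0], [0, 0.0065, 0.0265, 0], [0, 0.0075, 0.0335, 0], [0, 0.0083, 0.041, 0], [0, 0.0085, 0.046, 0], [0, 0.0085, 0.051, 0], [0, 0.0085, 0.056, 0], [0, 0.008, 0.06, 0], [0, 0.008, 0.062, 0], [0, 0.008, 0.062, 0]]]}}

```text
time_s: 17.7
ee_pos: [0.5046, -0.0657, 0.1191]
ee_rot: [[-0.151, -0.989, -0.002], [-0.989, 0.151, 0.001], [-0.001, 0.002, -1.0]]
ft_force: [-0.2, 6.7, 6.8]
grip_width: 0.0219
grasp_force: 25.0
```

```bash
python3 - <<'E'
from h import *
for _ in range(1): ims,d=shot('side'); im2,d2=shot('top')
s=env.sense(); e=press(s['ee_pos']); print(e,s['ft_force'],s['grip_width'],s['grasp_force']); print('q from z',.96-np.arcsin((e[2]+.019-.15)/.14))
for n,dd in(('side',d),('top',d2)):
    w=cloud(n,dd); L=np.dstack([(w[...,:2]-O)@U,(w[...,:2]-O)@V,w[...,2]])
    g=L[(L[...,2]>.115)&(L[...,2]<.165)&(L[...,0]<-.09)&(L[...,0]>-.14)&(L[...,1]<-.14)&(L[...,1]>-.165)]
    print(n,'grip end',len(g),np.percentile(g,[5,50,95],axis=0).round(4).tolist() if len(g) else '')
cv2.imwrite('pics/s8.png',cv2.resize(ims[150:270,230:370],None,fx=5.5,fy=4.9,interpolation=cv2.INTER_CUBIC)[:,:,::-1])
E
```

```text
[-0.11570554 -0.11920205  0.11925796] [-0.25529264  6.22626891  7.45686362] 0.021126133813723705 25.02361088991165
q from z 1.0439703747189621
side grip end 90 [[-0.1251, -0.1585, 0.1374], [-0.116, -0.1551, 0.1476], [-0.1072, -0.1442, 0.1547]]
top grip end 0
```

View pics/s8.png

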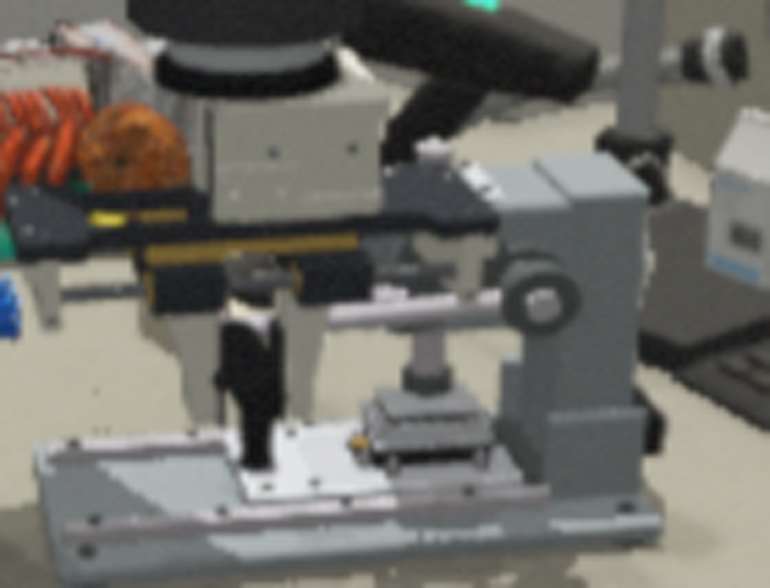

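```bash
python3 - <<'E'
from h import *
from scipy.optimize import least_squares
z=np.load('side.npz'); d,im=z['d'],z['im']; w=cloud('side',d); L=np.dstack([(w[...,:2]-O)@U,(w[...,:2]-O)@V,w[...,2]])
gray=im.mean(2)
# lever arm points: grey, between grip and hub
for nm,m in(('arm',(L[...,0]<-.01)&(L[...,0]>-.08)&(L[...,1]<-.05)&(L[...,1]>-.085)&(L[...,2]>.12)&(L[...,2]<.17)),('bar',(L[...,0]<-.095)&(L[...,0]>-.14)&(L[...,1]<-.135)&(L[...,1]>-.17)&(L[...,2]>.11)&(L[...,2]<.175)&(gray<60))):
    g=L[m]; print(nm,len(g),np.percentile(g,[2,50,98],axis=0).round(4).tolist())
    if nm=='arm':
        v,u=np.where(m); p=np.polyfit(g[:,0],g[:,2],1); r=g[:,2]-np.polyval(p,g[:,0]); print('slope dz/dx',p,'-> q',.96+np.arctan(p[0]),np.std(r)); print('px rows/cols',v.min(),v.max(),u.min(),u.max())
    else:
        r=least_squares(lambda p:np.hypot(g[:,0]-p[0],g[:,2]-p[1])-.011,[-.115,.14],loss='soft_l1',f_scale=.002); print('bar fit',r.x)
f=lambda P:((proj('side',P)-[230,150]+.5)*[5.5,4.9]-.5).round(0).tolist()
for q in(.95,1.,1.05,1.1,1.15):
    P=[np.r_[world(.0247-r*np.cos(.96-q),-.065),.15+r*np.sin(.96-q)] for r in(0,.05,.1)]
    print(q,f(P),'bar end',f([np.r_[world(.0247-.14*np.cos(.96-q),-.155),.15+.14*np.sin(.96-q)]]))
E
```

```text
arm 191 [[-0.0695, -0.0824, 0.1302], [-0.0339, -0.0769, 0.1499], [-0.0123, -0.0524, 0.1671]]
slope dz/dx [0.00495483 0.14921246] -> q 0.9649547917609492 0.00700000237015319
px rows/cols 201 217 289 314
bar 92 [[-0.1255, -0.1589, 0.1367], [-0.116, -0.1551, 0.1485], [-0.1069, -0.1363, 0.155]]
bar fit [-0.11490336  0.14337374]
0.95 [[530.0, 290.0], [423.0, 296.0], [313.0, 302.0]] bar end [[262.0, 383.0]]
1.0 [[530.0, 290.0], [422.0, 301.0], [313.0, 311.0]] bar end [[262.0, 397.0]]
1.05 [[530.0, 290.0], [423.0, 305.0], [314.0, 321.0]] bar end [[263.0, 411.0]]
1.1 [[530.0, 290.0], [423.0, 310.0], [315.0, 330.0]] bar end [[265.0, 425.0]]
1.15 [[530.0, 290.0], [424.0, 314.0], [317.0, 338.0]] bar end [[268.0, 438.0]]
```

```bash
python3 - <<'E'
from h import *
im=np.load('side.npz')['im']; g=im.astype(int).mean(2).astype(int)
for v in range(202,222): print(v,g[v,286:330].tolist())
E
```

```text
202 [41, 40, 39, 44, 37, 38, 38, 41, 42, 43, 51, 66, 75, 79, 81, 82, 69, 57, 55, 58, 80, 105, 112, 112, 113, 115, 112, 116, 120, 123, 121, 111, 97, 90, 65, 57, 57, 61, 63, 62, 62, 64, 68, 65]
203 [37, 35, 39, 39, 41, 37, 39, 40, 41, 41, 49, 57, 72, 77, 81, 80, 71, 68, 63, 65, 72, 86, 98, 99, 98, 96, 98, 113, 120, 123, 120, 101, 65, 58, 56, 55, 61, 83, 100, 94, 92, 97, 94, 91]
204 [41, 37, 38, 36, 36, 35, 36, 36, 38, 41, 38, 45, 73, 88, 89, 87, 91, 102, 95, 93, 75, 74, 77, 76, 77, 75, 84, 111, 120, 123, 119, 99, 61, 56, 52, 58, 79, 101, 110, 109, 109, 109, 106, 103]
205 [33, 33, 33, 36, 34, 32, 36, 33, 35, 36, 34, 40, 70, 87, 83, 84, 90, 98, 96, 89, 71, 66, 67, 66, 67, 69, 78, 105, 121, 122, 117, 94, 60, 53, 53, 66, 92, 103, 105, 106, 101, 89, 85, 83]
206 [30, 32, 34, 31, 31, 35, 32, 34, 29, 35, 35, 42, 64, 67, 66, 67, 68, 69, 67, 64, 59, 58, 59, 61, 74, 78, 84, 109, 122, 123, 118, 89, 59, 53, 59, 81, 96, 98, 93, 83, 74, 59, 58, 57]
207 [32, 32, 32, 31, 28, 36, 32, 32, 31, 33, 32, 44, 70, 77, 79, 61, 59, 61, 57, 56, 53, 56, 53, 61, 85, 99, 104, 115, 123, 122, 119, 86, 56, 53, 62, 85, 
[... 2266 characters left out ...]
 171, 168, 158, 128, 76, 63, 61, 61, 63]
219 [123, 124, 140, 179, 175, 174, 176, 178, 178, 178, 177, 177, 178, 178, 177, 175, 169, 164, 152, 111, 107, 107, 104, 105, 117, 156, 171, 170, 169, 168, 168, 169, 170, 172, 174, 174, 175, 170, 147, 89, 73, 72, 72, 75]
220 [123, 125, 141, 174, 177, 175, 177, 177, 178, 178, 177, 177, 179, 179, 179, 178, 177, 173, 155, 112, 106, 107, 105, 104, 117, 158, 172, 172, 171, 171, 171, 169, 168, 169, 171, 173, 172, 171, 148, 90, 76, 77, 76, 77]
221 [123, 126, 149, 175, 176, 176, 176, 177, 178, 178, 179, 178, 179, 179, 179, 178, 177, 173, 154, 112, 107, 106, 106, 105, 116, 159, 174, 175, 174, 173, 171, 170, 168, 166, 168, 169, 169, 167, 146, 89, 77, 77, 79, 78]
```

Two independent measurements (bar height 0.143 m, arm slope in the side view) say q≈1.01 – within the marks, but 6 mm high of the middle; the bar slipped slightly in the pads. Tighten and lower.

Call:
{"fn": "arm_command", "kwargs": {"motion": [[[0, 0, 0, 0], [0, 0, 0.002, 0], [0, 0, 0.004, 0], [0, 0, 0.006, 0], [0, 0, 0.006, 0], [0, 0, 0.006, 0], [0, 0, 0.006, 0]]], "newtons": 45}}

```text
time_s: 18.5
ee_pos: [0.505, -0.0657, 0.1137]
ee_rot: [[-0.15, -0.989, -0.001], [-0.989, 0.15, 0.001], [-0.001, 0.001, -1.0]]
ft_force: [-1.4, 6.4, 9.1]
grip_width: 0.0208
grasp_force: 45.0
```

```bash
cat > m.py <<'E'
from h import *
from scipy.optimize import least_squares
S=[shot('side') for _ in range(4)]; R=[]
for im,d in S:
    w=cloud('side',d); L=np.dstack([(w[...,:2]-O)@U,(w[...,:2]-O)@V,w[...,2]])
    g=L[(L[...,0]<-.095)&(L[...,0]>-.14)&(L[...,1]<-.135)&(L[...,1]>-.17)&(L[...,2]>.11)&(L[...,2]<.175)&(im.mean(2)<60)]
    R.append(least_squares(lambda p:np.hypot(g[:,0]-p[0],g[:,2]-p[1])-.011,[-.115,.14],loss='soft_l1',f_scale=.002).x)
print(np.round(R,4).tolist()); z=np.mean(R,0)[1]; print('q bar',.96-np.arcsin((z-.15)/.14))
g=np.mean([s[0].mean(2) for s in S],0); cs=np.arange(290,312); rows=[]
for c in cs:
    col=g[206:219,c]; i=col.argmax(); j=next(k for k in range(i,12) if col[k+1]<140); rows.append(206+j+(col[j]-140)/(col[j]-col[j+1]))
sl=-np.polyfit(cs,rows,1)[0]
f=lambda q:np.subtract(*proj('side',[np.r_[world(.0247-r*np.cos(.96-q),-.065),.15+r*np.sin(.96-q)] for r in(.04,.1)]))
qs=np.linspace(.9,1.2,61); ps=[-f(q)[1]/f(q)[0] for q in qs]; print('q slope',np.interp(sl,ps,qs),sl)
s=env.sense(); print(press(s['ee_pos']),s['ft_force'],s['wrist_torque'],s['grasp_force'],s['time_s'])
E
python3 m.py
```

```text
[[-0.1144, 0.1384], [-0.1141, 0.138], [-0.1147, 0.1382], [-0.1143, 0.1381]]
q bar 1.0446745747203805Traceback (most recent call last):
  File "m.py", line 11, in <module>
    col=g[206:219,c]; i=col.argmax(); j=next(k for k in range(i,12) if col[k+1]<140); rows.append(206+j+(col[j]-140)/(col[j]-col[j+1]))
                                        ~~~~^^^^^^^^^^^^^^^^^^^^^^^^^^^^^^^^^^^^^^^^
StopIteration
```

Call:
{"fn": "arm_command", "kwargs": {"motion": [[[0, 0, 0.0005, 0], [0, 0, 0.0005, 0], [0, 0, 0.0005, 0], [0, 0, 0.0005, 0], [0, 0, 0.0005, 0], [0, 0, 0.0005, 0], [0, 0, 0.0005, 0], [0, 0, 0.0005, 0]]]}}

```text
time_s: 19.5
ee_pos: [0.505, -0.0656, 0.1133]
ee_rot: [[-0.15, -0.989, -0.0], [-0.989, 0.15, 0.001], [-0.001, 0.001, -1.0]]
ft_force: [-0.9, 5.7, 9.1]
grip_width: 0.0211
grasp_force: 45.0
```

```bash
python3 m.py 2>/dev/null; python3 -c "
from h import *
print(env.hand_in())"
```

```text
[[-0.1145, 0.138], [-0.1145, 0.1377], [-0.1146, 0.1374], [-0.1145, 0.1383]]
q bar 1.0468662940086826
the job is handed in; nothing more can be done
None
```

The job is handed in: the module sits flat between the pins with its tongue towards the knob, the nest is pushed home against its stop, and the lever is held at about 1.05 rad, midway between the marks, after about 20 of the 72 s.

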